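# Vent the pressure cooker

## Task

The pressure cooker has finished: switch off the one burner knob that is still on, then let the steam out by pulling the sprung release slide on the cooker's long handle back to the white steam line. No farther, because the lid unlocks at the end of its travel. Finish while holding the slide there with the gripper, and leave the other knobs and kitchen things as they are.

Things in the scene. Friction and masses are not known exactly. Their poses are not given: they have to be found in the camera images.
- cooker: heavy 220 mm stainless pressure cooker that does not shift. Origin: centre of its underside, z up. Domed lid 237 mm wide, 157 mm high (valve stem to 175). Black long handle along its own -x, to 315 mm from the origin, 36 mm wide, flat top 142 mm above the origin; small loop grip at +x (160 mm)
- slide_grip (a point): centre of the grey release slide on top of the handle: 30 mm long (along the handle), 16 mm wide, 13 mm high; this point is 7 mm above the handle's top and moves with the slide; axes as the cooker's. At home it is 164 mm from the cooker's origin along -x, the slide's inner end 30 mm from the lid rim; the rest of the handle's top is bare
- vent_slide (a joint): travel of the release slide in m: 0 home (towards the lid), grows as it is pulled away from the lid along the cooker's -x; 0.020 when its outer end is level with the steam line, 0.034 at the end stop; the lid begins to unlock at 0.029. A spring pulls it home: about 3 N at 0, 8 N at the line, 11.5 N at the stop.
- steam_line (a point): middle of the white line moulded across the handle's top, where the outer end of the slide has to come; fixed on the cooker, 20 mm from the slide's outer end when the slide is home
- burner_a (a joint): angle in rad of the burner knob that is on at the start (0.7 to 1.35): 0 off, its stop, with the bar grip along the world's x and its white pointer towards the robot at the printed tick; grows as it turns clockwise seen from above; stays where it is left
- burner_a_grip (a point): on the axis of that knob, at the height to grip its bar (42 mm long, 14 mm thick, top 7 mm above and foot 23 mm below this point, on a 44 mm disc). Three like knobs stand 90 mm apart in a row along the right edge of the cooktop; the one that is on may be any of them
- burner_b (a joint): angle of a second burner knob, like the first, off (0); leave it
- burner_b_grip (a point): on the axis of the second knob, at grip height
- burner_c (a joint): angle of the third burner knob, off (0); leave it
- burner_c_grip (a point): on the axis of the third knob, at grip height
- enamel_pot: bystander: open white enamelled pot, 150 mm across, 80 mm high, on the rear right ring; origin at the centre of its underside
- spice_jar: bystander: glass jar with a black cap, 54 mm across, 100 mm high, left of the cooktop; origin at the centre of its underside
- spatula: bystander: dark wooden spatula, 260 mm long, lying flat on the cooktop between the knobs and the cooker; origin under its middle, handle to its own -x

How it is judged:
By the outcome, as a careful person would: the job done as asked, in the order asked, and still so for the second after the job is handed in, while the arm keeps its last pose, push and grip.
It also fails if it takes over 58 s, if anything falls off the work surface, if the arm or the gripper's body presses on something with over 40 N, if the wrist force passes 120 N, or if a joint passes its speed limit or range.

## Robot

A 6-joint arm with a two-finger parallel gripper is mounted at the origin on the work surface. World frame = base frame: x ahead of the robot, y to its left, z up, the work surface at z = 0. Lengths are in m, angles in rad, forces in N, time in s.
With the tool pointing down it reaches from about 0.35 to 0.925 m from the base axis. Payload 6.4 kg.
Tool frame: the origin (TCP) lies midway between the tips of the shut fingers; the grasp point (between the pads) lies bot.grip_point_offset behind it (bot.grip_point_offset is the distance from the TCP to the grasp point, in m); z points along the fingers, y is the line along which they close (so a half turn about z gives the same grasp; the last joint's range is limited). The gripper opens to 94 mm and grips with 3 to 60 N. Pads are 16 mm wide; open, the fingers measure 119 mm over their backs; the gripper's body (75 mm by 177 mm) begins 78 mm behind the grasp point.
Start: joints at [1.076, 0.245, 1.558, -0, 1.339, -0.174], TCP at [0.205, 0.617, 0.205] pointing down, gripper open.
Joint ranges: [-3.13, 3.13], [-1.02, 2.26], [0.13, 2.54], [-0.95, 4.09], [0.21, 2.88], [-2.74, 2.74]. Speed limits (rad/s): [2.57, 2.57, 3.14, 3.14, 3.14, 3.14].

## Interface

Orientations are given as a unit quaternion [x, y, z, w].
In Python, from workcell import bot gives the robot as it stands. Calls block until the motion is done:
- bot.move_to(position, orientation): joint-space move of the TCP to a pose.
- bot.move_linear(position, frame=None, velocity=0.15, stop_force=None): straight line of the TCP; frame=None keeps the orientation; velocity is the mean speed in m/s. With stop_force (N) it stops when the force on the tool has changed by that much, and returns True; else False.
- bot.move_joints(angles): joint-space move.
- bot.set_gripper(opening, grip_force=None): finger opening in m; grip_force is the grip in N (None keeps the last); returns when the fingers have stopped.
- bot.wait(seconds).
- bot.solve_ik(position, orientation): joint angles nearest the present ones, or None.
- bot.observe(): the state.
- bot.grab_frame(name): name is "scene" or "top"; returns (picture, depth): 400x640x3 uint8, red, green, blue; 400x640 float32, m along the optical axis (not along the pixel's ray), 0 where there is no reading.
- bot.camera_params(name): a dict with "camera_matrix" (3x3 intrinsics, pixels), "k1" (the pictures are not rectified: a ray, as slopes to the right and down, at radius r is drawn at 1 + k1 r^2 times it, then the intrinsics apply), "R" (3x3) and "t" (3): a world point X has camera coordinates R X + t. Camera axes: x right, y down, z forward; pixel columns grow to the right and rows downward; lengths in m; the calibration is good to about 2 mm. A picture is of the moment at which its call begins. camera_params takes no time and is no camera call.
A pose or a line that the arm cannot do raises bot.PlanningError and nothing moves.
- bot.hand_in(): hands the job in; it is judged then, once.
Trained networks look in the newest picture that a camera, given by its name, has taken for a name from the list of things; names that differ only in an ending like _2 or _b are one class to them, and where a whole thing is asked for, a point or a joint stands for the part that bears it (a point fixed in the world has none). Each returns a list of dicts, best first, with "confidence" (0 to 1); they miss things now and then, are a little off and sometimes report something else, mostly with a low value. They report only what shows in the picture. A call takes as long as a camera call.
- bot.boxes_of(camera, label): "xyz" ([x, y, z] in m, in the coordinates of the camera as it stood for that picture, good to about 4 mm: the middle of the surface that is visible of it).
The state is a dict: "clock": time; "qpos": joint angles; "joint_vel": joint speeds; "tau": joint torques, N m; "position": TCP position; "ee_rot": TCP orientation; "ft_force": force on the tool from outside, world axes, zero at the start; "moment": the same for the moment, N m; "grip_width": finger opening in m; "gripper_force": force on a finger pad.
Only numpy, scipy, OpenCV 4.12 (cv2) and the standard library are available. Lean on these libraries where they do the work, as an engineer would, in place of code of your own. Each camera call takes 0.05 s, during which the arm holds its last target. There are 200 camera calls.

## Working session

There is one attempt and no reset: what is moved stays moved. The work goes in short steps, each a Python script; the robot and the scene stay as the last script left them, time stands still between calls to the robot, and variables do not carry over. Pictures are saved under pics/ and viewed, at most 10 in all, crops included, and the job is handed in when it is done.

```bash
mkdir -p pics; cat > h.py <<'E'
import numpy as np, cv2
from workcell import bot
def world(cam, xyz):
    p=bot.camera_params(cam); return np.array(p["R"]).T@(np.array(xyz)-np.array(p["t"]))
def cloud(cam, depth):
    p=bot.camera_params(cam); K=np.array(p["camera_matrix"]); k=p["k1"]
    v,u=np.mgrid[:depth.shape[0],:depth.shape[1]]
    xd=(u-K[0,2])/K[0,0]; yd=(v-K[1,2])/K[1,1]
    x,y=xd.copy(),yd.copy()
    for _ in range(15):
        s=1+k*(x*x+y*y); x,y=xd/s,yd/s
    P=np.stack([x*depth,y*depth,depth],-1)
    return (P-np.array(p["t"]))@np.array(p["R"])
E
python3 - <<'E'
from h import *
print(bot.observe(), bot.grip_point_offset)
for c in("scene","top"):
    im,d=bot.grab_frame(c); cv2.imwrite(f"pics/{c}0.png",im[:,:,::-1]); np.save(f"{c}_im.npy",im); np.save(f"{c}_d.npy",d)
    print(c,np.array(bot.camera_params(c)["R"]).round(2).tolist(),bot.camera_params(c)["camera_matrix"])
    for l in("cooker","slide_grip","burner_a_grip","burner_a","steam_line","enamel_pot","spice_jar","spatula"):
        try: print(l,[(round(b["confidence"],2),world(c,b["xyz"]).round(3).tolist()) for b in bot.boxes_of(c,l)])
        except Exception as e: print(l,e)
E
```

```text
{'clock': 0.0, 'qpos': array([ 1.07591009e+00,  2.45799592e-01,  1.55901789e+00,  1.43207709e-05,
        1.33870197e+00, -1.74105289e-01]), 'joint_vel': array([-2.19375701e-03, -2.87271730e-04,  1.53602951e-04,  8.05990695e-04,
       -1.08977589e-03,  2.66641020e-06]), 'tau': array([ 1.71055020e-03, -4.15819037e+01, -3.14610887e+01,  6.86104945e-02,
        3.29320156e-02, -1.39775657e-04]), 'position': array([0.2046511 , 0.61630256, 0.20435255]), 'ee_rot': array([ 1.59705240e-01,  9.87164276e-01, -9.07718190e-04, -3.22858373e-04]), 'ft_force': array([-0.52185667, -0.1863551 , -0.44534238]), 'moment': array([-0.02494396, -0.02527878, -0.0159599 ]), 'gripper_force': 0.0, 'grip_width': 0.09430117814523319} 0.0188
scene [[-0.6, 0.8, -0.02], [0.47, 0.33, -0.82], [-0.64, -0.5, -0.58]] [[438.7685231    0.         320.45784098]
 [  0.         438.7685231  200.62235455]
 [  0.           0.           1.        ]]
cooker [(0.76, [0.775, 0.197, 0.151]), (0.26, [0.771, -0.206, 0.055])]
slide_grip [(0.48, [0.583, 0.142, 0.163])]
burner_a_grip [(0.76, [0.625, -0.322, 0.033])]
burner_a [(0.74, [0
[... 210 characters left out ...]
)]
spatula [(0.87, [0.535, -0.178, 0.01])]
top [[0.01, -1.0, -0.0], [-0.99, -0.01, -0.12], [0.12, 0.0, -0.99]] [[369.85702133   0.         322.81186717]
 [  0.         369.85702133 204.7194154 ]
 [  0.           0.           1.        ]]
cooker [(0.77, [0.721, 0.151, 0.153]), (0.3, [0.62, -0.332, 0.022])]
slide_grip [(0.48, [0.585, 0.138, 0.164])]
burner_a_grip [(0.68, [0.619, -0.33, 0.021])]
burner_a [(0.63, [0.438, -0.328, 0.038]), (0.52, [0.532, -0.327, 0.035]), (0.47, [0.616, -0.327, 0.02])]
steam_line [(0.75, [0.716, 0.151, 0.152])]
enamel_pot [(0.94, [0.78, -0.213, 0.011]), (0.59, [0.619, -0.329, 0.024])]
spice_jar [(0.78, [0.637, 0.45, 0.089])]
spatula [(0.63, [0.532, -0.184, 0.006])]
```

View pics/top0.png

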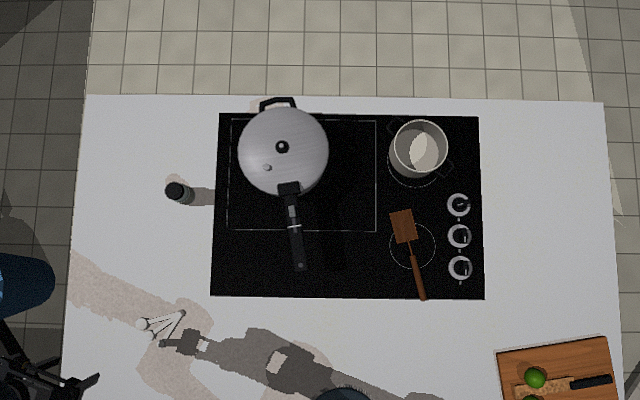

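View pics/scene0.png

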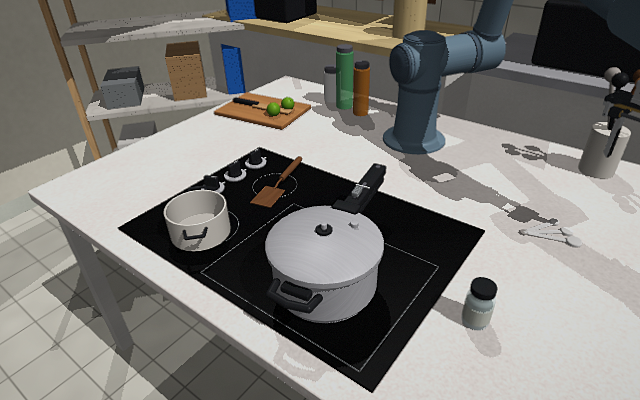

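```bash
python3 - <<'E'
from h import *
im=np.load("top_im.npy")
a=cv2.resize(im[130:270,400:490],None,fx=4,fy=4,interpolation=cv2.INTER_CUBIC)
b=cv2.resize(im[100:240,200:310],None,fx=4,fy=4,interpolation=cv2.INTER_CUBIC)
cv2.imwrite("pics/crop.png",np.hstack([a,b])[:,:,::-1]); print(np.hstack([a,b]).shape)
E
```

```text
(560, 800, 3)
```

View pics/crop.png

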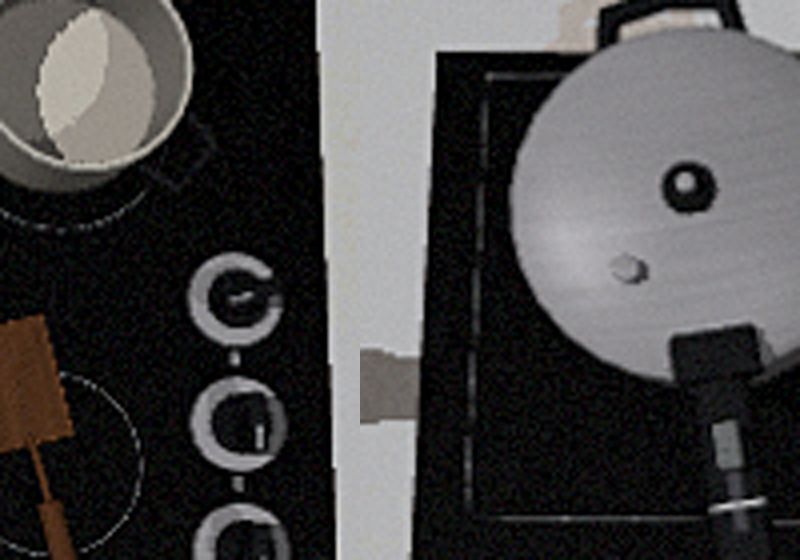

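The far knob of the three (crop at about 235,298; top image about 459,205) is on, its pointer turned left towards +y. The slide is at about (248,211) in the top image, with the white line at about (292,226). Next I'll measure both.

```bash
python3 - <<'E'
from h import *
for c in("scene","top"):
    im=np.load(c+"_im.npy").astype(int); d=np.load(c+"_d.npy"); W=cloud(c,d); W[d==0]=np.nan
    X,Y,Z=W[...,0],W[...,1],W[...,2]
    print(c)
    for kx in(.438,.53,.62):
        m=(abs(X-kx)<.035)&(abs(Y+.325)<.035)
        zt=np.nanpercentile(Z[m],99)
        b=m&(Z>zt-.010); P=W[b][:,:2]; cen=P.mean(0)
        (rc,rs,ang)=cv2.minAreaRect((P*1000).astype(np.float32))
        u,s,v=np.linalg.svd(P-cen); 
        white=m&(im.min(2)>110)&(Z<zt-.008)
        print(kx,b.sum(),"ztop",zt.round(4),"cen",cen.round(4),"axis",v[0].round(3),"sd",(s/len(P)**.5).round(4),"rect",np.round(rc,1),np.round(rs,1),round(ang,1),"disc bbox",[np.nanpercentile(a[white],[1,99]).round(3).tolist() for a in(X,Y)] if white.any() else None,[np.nanmedian(Z[m]).round(3)])
    # handle
    m=(X>.4)&(X<.66)&(Y>.02)&(Y<.25)&(Z>.12)&(Z<.2); 
    h=np.nanmedian(Z[m]); t=m&(abs(Z-h)<.006); P=W[t][:,:2]; cen=P.mean(0); u,s,v=np.linalg.svd(P-cen,full_matrices=False)
    print("handle n",t.sum(),"z",h.round(4),"cen",cen.round(4),"dir",v[0].round(4))
    w=m&(im.min(2)>150)&(abs(Z-h)<.01)&(X<.60); print("white",w.sum(),W[w].mean(0).round(4) if w.any() else 0, )
    g=m&(Z>h+.007)&(Z<h+.02)&(X<.62); print("above",g.sum(),np.nanmean(W[g],0).round(4)); 
    print(np.c_[W[g],im[g]][::max(1,g.sum()//25)].round(3).tolist())
    l=(X>.6)&(Y>-.02)&(Y<.33)&(Z>.10)&(Z<.165); xy=W[l][:,:2]
    e=cv2.minEnclosingCircle((xy*1000).astype(np.float32)); print("lid circ",e)
E
```

```text
scene
0.438 50 ztop 0.053 cen [ 0.4438 -0.3258] axis [1.    0.024] sd [0.0128 0.0042] rect [ 442.2 -326.4] [45.2 18. ] 0.3 disc bbox [[0.409, 0.472], [-0.352, -0.296]] [np.float64(0.016)]
0.53 64 ztop 0.0525 cen [ 0.5324 -0.3261] axis [ 0.999 -0.035] sd [0.0126 0.0044] rect [ 530.9 -327.3] [17.5 42.2] 87.7 disc bbox [[0.499, 0.562], [-0.354, -0.297]] [np.float64(0.015)]
0.62 67 ztop 0.0522 cen [ 0.6224 -0.3264] axis [-0.421  0.907] sd [0.0128 0.0042] rect [ 621.5 -328.1] [15.5 42.7] 24.9 disc bbox [[0.588, 0.645], [-0.348, -0.294]] [np.float64(0.019)]
handle n 848 z 0.1489 cen [0.56   0.1479] dir [0.9459 0.3245]
white 19 [0.5302 0.129  0.1486]
above 69 [0.5815 0.1418 0.1607]
[[0.569, 0.132, 0.162, 135.0, 139.0, 140.0], [0.564, 0.135, 0.161, 98.0, 101.0, 103.0], [0.571, 0.134, 0.161, 141.0, 144.0, 146.0], [0.568, 0.137, 0.161, 93.0, 96.0, 96.0], [0.568, 0.143, 0.163, 108.0, 111.0, 113.0], [0.58, 0.134, 0.163, 66.0, 68.0, 70.0], [0.574, 0.136, 0.161, 98.0, 99.0, 101.0], [0.575, 0.142, 0.164, 114.0, 117.0, 117.0], [0.57, 0.144, 0.162, 101.0, 103.0, 104.0], [0.583, 0.137, 0.164, 121.0, 1
[... 2366 characters left out ...]
], [0.58, 0.139, 0.159, 105.0, 107.0, 109.0], [0.58, 0.132, 0.158, 76.0, 74.0, 75.0], [0.577, 0.139, 0.159, 107.0, 107.0, 111.0], [0.577, 0.131, 0.162, 86.0, 90.0, 89.0], [0.574, 0.138, 0.164, 82.0, 84.0, 83.0], [0.575, 0.131, 0.159, 82.0, 82.0, 82.0], [0.572, 0.139, 0.161, 95.0, 100.0, 99.0], [0.573, 0.131, 0.159, 90.0, 93.0, 94.0], [0.569, 0.138, 0.164, 106.0, 108.0, 111.0], [0.57, 0.129, 0.158, 60.0, 59.0, 61.0], [0.567, 0.138, 0.161, 92.0, 96.0, 95.0], [0.568, 0.131, 0.158, 110.0, 108.0, 112.0], [0.565, 0.141, 0.162, 100.0, 100.0, 102.0], [0.565, 0.133, 0.16, 88.0, 89.0, 90.0], [0.563, 0.141, 0.155, 44.0, 45.0, 48.0]]
lid circ ((747.4514770507812, 160.91055297851562), 150.47837829589844)
```

```bash
cat >> h.py <<'E'
from scipy.spatial.transform import Rotation as Ro
GO=bot.grip_point_offset
def quat(ydir):
    y=np.array([ydir[0],ydir[1],0.]); y/=np.linalg.norm(y); z=np.array([0,0,-1.]); x=np.cross(y,z)
    return Ro.from_matrix(np.c_[x,y,z]).as_quat()
def knobq(th,s=1): return quat((s*np.sin(th),s*np.cos(th)))
def st():
    o=bot.observe(); print({k:np.round(o[k],4).tolist() for k in("clock","position","ft_force","moment","grip_width","gripper_force","qpos")})
E
python3 - <<'E'
from h import *
# cooker valve stem
for c in("scene","top"):
    W=cloud(c,np.load(c+"_d.npy")); Z=W[...,2]
    m=(Z>.172)&(Z<.19)&(abs(W[...,0]-.74)<.06)&(abs(W[...,1]-.18)<.08); print(c,m.sum(),W[m].mean(0).round(4))
K=[.6205,-.328]; zt=.045-GO
for s in(1,-1):
    for th in(1.16,.5,-.03):
        q=bot.solve_ik([*K,zt],knobq(th,s)); print(s,th,None if q is None else np.round(q,2))
E
```

```text
scene 38 [0.7413 0.1701 0.1784]
top 24 [0.7396 0.1659 0.1785]
1 1.16 [-0.65  0.55  1.5  -0.    1.08 -1.06]
1 0.5 [-0.65  0.55  1.5  -0.    1.08 -1.72]
1 -0.03 [-0.65  0.55  1.5  -0.    1.08 -2.25]
-1 1.16 [-0.65  0.55  1.5  -0.    1.08  2.08]
-1 0.5 [-0.65  0.55  1.5  -0.    1.08  1.42]
-1 -0.03 [-0.65  0.55  1.5  -0.    1.08  0.89]
```

```bash
python3 - <<'E'
from h import *
K=[.6205,-.328]; zt=.045-GO; th=1.16; s=-1
p=bot.observe()["position"]
bot.move_linear([p[0],p[1],.34],velocity=.25)
bot.move_to([*K,.30],knobq(th,s)); bot.set_gripper(.05,12)
bot.move_linear([*K,.12],velocity=.25)
hit=bot.move_linear([*K,zt],velocity=.1,stop_force=6); print(hit); st()
if not hit:
    bot.set_gripper(0.0,12); st()
    im,d=bot.grab_frame("top"); cv2.imwrite("pics/k.png",cv2.resize(im[130:270,400:520],None,fx=4,fy=4)[:,:,::-1])
E
```

```text
False
{'clock': 7.9667, 'position': [0.6211, -0.3285, 0.0272], 'ft_force': [-0.581, 0.1185, 0.3646], 'moment': [0.105, 0.1691, 0.0204], 'grip_width': 0.0498, 'gripper_force': 0.0, 'qpos': [-0.6474, 0.5531, 1.5021, -0.0, 1.0846, 2.0834]}
{'clock': 8.6167, 'position': [0.6195, -0.3286, 0.0263], 'ft_force': [-4.8541, -2.0861, 2.5949], 'moment': [-0.3179, 1.0306, -0.0095], 'grip_width': 0.0139, 'gripper_force': 11.9445, 'qpos': [-0.6482, 0.5536, 1.5034, -0.002, 1.0862, 2.0834]}
```

```bash
python3 - <<'E'
from h import *
# handle direction from top-face / line / slide pixels
for c in("scene","top"):
    im=np.load(c+"_im.npy").astype(int); W=cloud(c,np.load(c+"_d.npy")); X,Y,Z=np.moveaxis(W,2,0)
    m=(X>.43)&(X<.60)&(Y>.05)&(Y<.2)&(Z>.144)&(Z<.153); P=W[m]
    for a in np.arange(.44,.60,.03):
        q=P[(P[:,0]>a)&(P[:,0]<a+.03)]; print(c,round(a,2),len(q),np.percentile(q[:,1],[2,98]).round(4),q[:,2].mean().round(4)) if len(q)>5 else 0
    g=(Z>.157)&(Z<.167)&(X<.605)&(X>.55)&(abs(Y-.14)<.03); P=(W[g][:,:2]*1000).astype(np.float32); print(cv2.minAreaRect(P), P.mean(0), np.median(Z[g]))
    w=(X>.5)&(X<.60)&(abs(Y-.13)<.04)&(Z>.13)&(im.min(2)>170); print("line",W[w].round(3).tolist())
E
```

```text
scene 0.44 95 [0.1026 0.136 ] 0.1485
scene 0.47 99 [0.1068 0.1426] 0.1487
scene 0.5 109 [0.1123 0.1476] 0.1482
scene 0.53 93 [0.1171 0.1526] 0.1482
scene 0.56 64 [0.1215 0.1582] 0.1479
scene 0.59 46 [0.126  0.1611] 0.1485
((578.3601684570312, 140.4572296142578), (30.104944229125977, 16.267520904541016), 12.308265686035156) [580.73926 141.56747] 0.16164545210671602
line [[0.545, 0.117, 0.149], [0.546, 0.121, 0.151], [0.543, 0.122, 0.15], [0.545, 0.126, 0.15], [0.545, 0.129, 0.151], [0.539, 0.127, 0.147], [0.539, 0.13, 0.148], [0.542, 0.137, 0.15], [0.539, 0.139, 0.149], [0.537, 0.14, 0.148], [0.538, 0.146, 0.148], [0.537, 0.148, 0.148]]
top 0.44 181 [0.0986 0.1332] 0.1476
top 0.47 168 [0.1051 0.1379] 0.1475
top 0.5 166 [0.1108 0.1435] 0.1475
top 0.53 162 [0.1162 0.1492] 0.1476
top 0.56 95 [0.1197 0.1551] 0.1478
top 0.59 45 [0.1248 0.1581] 0.1474
((578.1738891601562, 138.15489196777344), (28.708606719970703, 15.388890266418457), 10.573590278625488) [578.06696 138.02814] 0.16082098547916251
line [[0.544, 0.126, 0.149], [0.544, 0.124, 0.149], [0.544, 0.121, 0.15], [0.544, 0.119, 0.148], [0.541, 0.141, 0.151], [0.541, 0.139, 0.15], [0.541, 0.137, 0.146], [0.541, 0.134, 0.148]]
```

```bash
python3 - <<'E'
from h import *
K=[.6187,-.3292]; zt=.045-GO; s=-1
for th in(.9,.6,.3,.1,0.0,-.03):
    bot.move_linear([*K,zt],knobq(th,s),velocity=.03); o=bot.observe(); print(th,o["clock"],o["ft_force"].round(1),o["moment"].round(2),o["grip_width"].round(4))
st()
E
```

```text
Traceback (most recent call last):
AttributeError: 'float' object has no attribute 'round'
```

```bash
python3 - <<'E'
from h import *
K=[.6187,-.3292]; zt=.045-GO; s=-1
st()
for th in(.6,.3,.1,0.0,-.03):
    bot.move_linear([*K,zt],knobq(th,s),velocity=.03); o=bot.observe(); print(th,round(o["clock"],2),o["ft_force"].round(1),o["moment"].round(2),round(float(o["grip_width"]),4),o["qpos"][5])
E
```

```text
{'clock': 9.075, 'position': [0.6191, -0.3288, 0.0263], 'ft_force': [0.4043, 1.5679, 0.8087], 'moment': [0.3237, 0.0885, 0.0637], 'grip_width': 0.0138, 'gripper_force': 11.9654, 'qpos': [-0.6499, 0.5518, 1.506, 0.0009, 1.0836, 1.8226]}
0.6 9.53 [-1.   1.6  1.5] [0.18 0.24 0.03] 0.0144 1.5234003931141769
0.3 9.97 [-2.1 -1.   2. ] [-0.13  0.47 -0.01] 0.0139 1.223685441531679
0.1 10.32 [-2.2 -3.1  1.6] [-0.49  0.54  0.01] 0.0137 1.0243706853996768
0.0 10.57 [-2.6 -3.1  1. ] [-0.81  0.6  -0.01] 0.0143 0.9247971958398963
-0.03 10.82 [-2.9 -4.6  1.4] [-0.92  0.63 -0.19] 0.014 0.8940506547539274
```

```bash
cat >> h.py <<'E'
A=np.deg2rad(10.2); DIR=np.array([np.cos(A),np.sin(A)]); S=np.array([.5783,.1393])
E
python3 - <<'E'
from h import *
bot.set_gripper(.045); K=bot.observe()["position"][:2]
bot.move_linear([*K,.12],velocity=.12); bot.move_linear([*K,.30],velocity=.25)
yd=np.array([-np.sin(A),np.cos(A)])
c=[]
for s in(1,-1):
    q=bot.solve_ik([*S,.17],quat(s*yd)); c.append((abs(q[5]),s)); 
s=min(c)[1]; print(c)
bot.move_to([*S,.26],quat(s*yd))
im,d=bot.grab_frame("top"); W=cloud("top",d); X,Y,Z=np.moveaxis(W,2,0)
for kx in(.44,.53,.62):
    m=(abs(X-kx)<.035)&(abs(Y+.329)<.035)&(Z>.042)&(Z<.06); P=W[m][:,:2]
    print(kx,np.linalg.svd(P-P.mean(0))[2][0].round(3) if m.sum()>5 else m.sum())
cv2.imwrite("pics/k2.png",cv2.resize(im[130:290,400:520],None,fx=3,fy=3,interpolation=cv2.INTER_CUBIC)[:,:,::-1]); st()
E
```

```text
[(np.float64(1.7028880041826477), 1), (np.float64(1.4387046494071454), -1)]
0.44 [-1.    -0.016]
0.53 [-1.    -0.002]
0.62 [-0.998 -0.058]
{'clock': 15.0667, 'position': [0.5788, 0.1383, 0.2601], 'ft_force': [-0.6393, -0.2484, -0.1709], 'moment': [0.0063, 0.1751, 0.0182], 'grip_width': 0.0453, 'gripper_force': 0.0, 'qpos': [0.0443, 0.0767, 1.6468, -0.0002, 1.4178, 1.4386]}
```

View pics/k2.png

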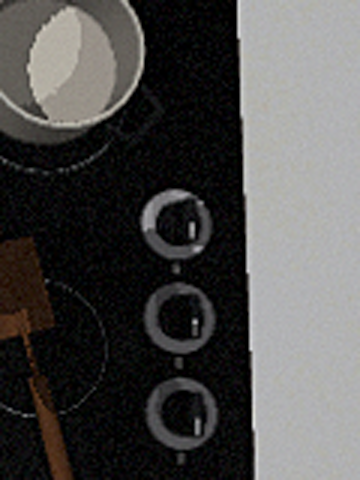

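All three pointers (k2 crop at about x=192–197) now point straight at the robot, so the burner is off. The next step is gripping the slide.

```bash
python3 - <<'E'
from h import *
bot.set_gripper(.028); bot.move_linear([*S,.185],velocity=.15)
hit=bot.move_linear([*S,.150],velocity=.04,stop_force=4); print(hit); st()
if hit: bot.move_linear([*S,bot.observe()["position"][2]+.0015],velocity=.02)
bot.set_gripper(0,35); st()
E
```

```text
False
{'clock': 17.2333, 'position': [0.5785, 0.1393, 0.1503], 'ft_force': [0.5387, -0.1261, -0.3465], 'moment': [-0.0272, 0.1205, -0.0258], 'grip_width': 0.0282, 'gripper_force': 0.0, 'qpos': [0.0459, 0.173, 1.7467, -0.0, 1.2213, 1.4387]}
{'clock': 17.5833, 'position': [0.5785, 0.1391, 0.1503], 'ft_force': [0.1323, -1.0582, 0.9154], 'moment': [-0.2134, 0.1405, 0.0112], 'grip_width': 0.0154, 'gripper_force': 35.0, 'qpos': [0.0458, 0.1729, 1.7468, -0.0003, 1.2213, 1.4387]}
```

```bash
python3 - <<'E'
from h import *
p0=bot.observe()["position"].copy(); np.save("p0.npy",p0)
for t in(.005,.010,.015,.020):
    q=p0.copy(); q[:2]-=t*DIR; bot.move_linear(q,velocity=.03)
    o=bot.observe(); print(t,((p0-o["position"])[:2]@DIR).round(4),"F along",(o["ft_force"][:2]@DIR).round(2),o["ft_force"].round(1),round(float(o["grip_width"]),4))
bot.wait(.5); st()
for c in("top","scene"):
    im,d=bot.grab_frame(c); np.save(c+"_im2.npy",im)
    r=im[165:275,240:340] if c=="top" else im[150:230,320:400]
    cv2.imwrite(f"pics/s_{c}.png",cv2.resize(r,None,fx=5,fy=5,interpolation=cv2.INTER_CUBIC)[:,:,::-1])
    print(c,[(b["confidence"],world(c,b["xyz"]).round(4)) for b in bot.boxes_of(c,"slide_grip")])
E
```

```text
0.005 0.0047 F along 3.37 [ 3.4 -0.1 -1.9] 0.0154
0.01 0.0096 F along 5.58 [ 5.5  0.7 -3.2] 0.0158
0.015 0.0143 F along 6.18 [ 6.1  1.  -2.9] 0.0157
0.02 0.019 F along 7.28 [ 7.1  1.5 -5.6] 0.0155
{'clock': 19.3417, 'position': [0.5599, 0.1358, 0.1504], 'ft_force': [7.5624, 1.5408, -4.3161], 'moment': [0.1951, -1.2807, -0.0371], 'grip_width': 0.0156, 'gripper_force': 34.9985, 'qpos': [0.041, 0.1283, 1.7969, 0.0006, 1.2136, 1.4338]}
top []
scene [(0.4, array([0.5651, 0.1389, 0.1634]))]
```

View pics/s_top.png

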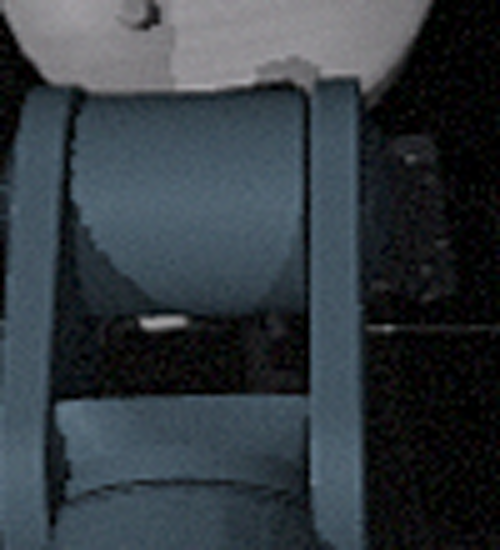

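View pics/s_scene.png

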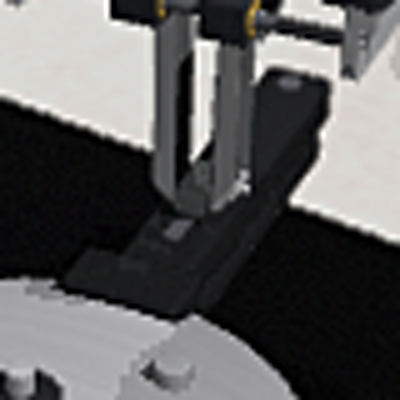

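The slide moved with the gripper: the fingers hold it beside the white line at scene crop (243,182), and the force matches about 19 mm of travel. I'll add the last millimetre.

```bash
python3 - <<'E'
from h import *
p0=np.load("p0.npy"); q=p0.copy(); q[:2]-=.0212*DIR; bot.move_linear(q,velocity=.02)
for _ in range(3):
    bot.wait(.5); o=bot.observe(); print(((p0-o["position"])[:2]@DIR).round(4),(o["ft_force"][:2]@DIR).round(2),round(float(o["grip_width"]),4),o["position"][2].round(4),o["clock"])
im,d=bot.grab_frame("scene"); W=cloud("scene",d); X,Y,Z=np.moveaxis(W,2,0)
g=(Z>.157)&(Z<.166)&(X<.60)&(X>.565)&(abs(Y-.14)<.02)&(d>0)
al=(W[g][:,:2]-S)@DIR; print("inner end along (expect about -.005)",g.sum(),np.sort(al)[-8:].round(4))
W0=cloud("scene",np.load("scene_d.npy")); Z0=W0[...,2]; g=(Z0>.157)&(Z0<.166)&(abs(W0[...,0]-.58)<.03)&(abs(W0[...,1]-.14)<.02)
print("home",np.sort((W0[g][:,:2]-S)@DIR)[-8:].round(4))
E
```

```text
0.02 7.71 0.0154 0.1504 20.2917
0.02 7.27 0.016 0.1504 20.7917
0.02 7.94 0.0159 0.1504 21.2917
inner end along (expect about -.005) 51 [-0.006  -0.0059 -0.0055 -0.0051 -0.0048 -0.0039 -0.0037 -0.0036]
home [0.0133 0.0135 0.0136 0.0136 0.0139 0.0142 0.0147 0.0151]
```

```bash
python3 - <<'E'
from h import *
p0=np.load("p0.npy"); q=p0.copy(); q[:2]-=.0217*DIR; bot.move_linear(q,velocity=.02); bot.wait(.5)
o=bot.observe(); print(((p0-o["position"])[:2]@DIR).round(4),(o["ft_force"][:2]@DIR).round(2))
print(bot.hand_in())
E
```

```text
0.0205 8.16
the job is handed in; nothing more can be done
None
```

The job is handed in: the far burner knob is turned back to its off stop, and the gripper is holding the release slide about 20 mm out, at the steam line (gripper travel 20.5 mm, about 8 N of spring pull; camera depth suggests about 1 mm less).

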